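# Hang the nozzle caddy on the drop-flap peg

## Task

Pick up the hot-air nozzle caddy by its orange grip and hang it by its window on the steel peg of the post, pushing the red drop flap up with the caddy and going on until the flap has fallen shut behind it; then let go so that the caddy hangs still and straight from the peg. The peg's height on the post is set anew each time and is not measured, so find it by touch or sight, and handle post and caddy gently: no hard knocks or pushes (stay below 25 N). Leave the other things on the bench where they are.

Things in the scene. Friction and masses are not known exactly. Their poses are not given: they have to be found in the camera images.
- post: Aluminium post, 24 x 30 mm, 215 mm high, on a dark foot (90 x 100 x 10 mm), fixed to the bench. Origin: centre of the post on the bench; z up. A level steel peg sticks out along the post's own -x (towards the robot) at y = 0, from a black clamp block 44 mm wide and 24 mm high (level with the peg). The peg and block do not shift under forces below 25 N.
- peg_foot (a point): Point on the bench straight below the peg's root, at post x = -55 mm: front of two round rubber buffers (y = +-18 mm) on a sprung plate, the stop for the eye; it gives 7 mm at 1.2 N per mm, then is hard. The height of the peg's middle above the bench is between 155 and 191 mm, new each time and NOT given by any reading: see or feel for it, e.g. softly from above with closed fingertips.
- flap_foot (a point): Point on the bench straight below the flap's pivot pin (post x = -95 mm). The peg is a level U loop of round bar 8 mm thick: 22 mm wide over all (y -11 to 11 mm), 8 mm high, from post x = -55 to its rounded end at x = -110 mm. The flap hangs in the loop's slot, its pivot at the height of the peg's middle.
- flap (a joint): Angle (rad) of the red 40 g flap, 4 mm thick, reaching 26 mm from its pivot. 0: hangs down, closing the peg; grows to 1.5 as it is pushed towards the post and up (needs 1 to 2 N). It cannot swing outwards. An eye slid along the peg lifts it; it falls back to 0 once the eye's middle is at post x = -69 to -66 mm. The eye meets the buffers at -58 mm.
- caddy: Loose nozzle caddy, 320 g (varies), 141 mm high, standing upright. Origin: centre of its underside; z up. Dark round tray 64 mm across with four brass nozzles (to z = 36 mm); an upright aluminium plate, 6 mm thick along its x, 22 mm wide to z = 70 and 46 mm (y) from z = 70 to 105 mm, holds the window; orange grip on top. Same when turned by half a turn.
- caddy_eye (a point): Middle of the window (eye) in the caddy's plate, 87 mm above the caddy's underside. The window passes through along the caddy's x; it is 30 mm wide (y) and 16 mm high (z = 79 to 95 mm). When it hangs, the window's top edge rests on the peg, so the window's middle is 4 mm below the peg's middle.
- caddy_grip (a point): Middle of the orange grip, 124 mm above the caddy's underside: a block 18 mm (x) by 24 mm (y), z = 105 to 141 mm, to be pinched from above.
- flux_bottle: Small clear bottle, 40 mm across, 110 mm high; leave alone. Origin: centre of its underside.
- wash_bottle: White bottle with red cap, 52 mm across, 120 mm high; leave alone. Origin: centre of its underside.
- reel_a: Orange-flanged solder reel, 54 mm across, 42 mm high; leave alone. Origin: centre of its underside.
- reel_b: White-flanged solder reel, 54 mm across, 42 mm high; leave alone. Origin: centre of its underside.
- screwdriver: Blue screwdriver lying flat, 160 mm long along its x; leave alone.
- tweezers: Dark tweezers lying flat, 130 mm long along their x, 6 mm high; leave alone. Origin: near their middle, on the underside.
- clamp_plate: X-shaped aluminium spring plate from a cooler, about 135 mm from tip to tip, 6 mm high; leave alone. Origin: its centre, underside.
Mind the look-alikes: they are no part of the job. What is shaped like the caddy but blue or green is not meant.

How it is judged:
On the way, in this order (a step that is already met when the one before it is completed fails the run):
1. the caddy's eye is on the peg and pushes the flap up (flap beyond 0.5 rad, eye 63 to 92 mm in front of the post's middle) (value of joint flap above 0.5 rad and x of caddy_eye in the frame of post between -0.092 and -0.063 m and y of caddy_eye in the frame of post between -0.01 and 0.01 m and z of caddy_eye in the frame of post between 0.14 and 0.205 m), for 0.05 s.
2. the flap has fallen shut (below 0.2 rad) behind the eye, which is on the peg between flap and buffers (value of joint flap below 0.2 rad and x of caddy_eye in the frame of post between -0.091 and -0.05 m and y of caddy_eye in the frame of post between -0.01 and 0.01 m and z of caddy_eye in the frame of post between 0.14 and 0.205 m), for 0.1 s.
At the end, for the whole second after the job is handed in: The caddy hangs freely from the peg (borne by it, straight within 10 degrees, still: under 30 mm/s and 0.5 rad/s), its window's middle 50 to 91 mm in front of the post's middle, within 10 mm sideways of the peg and 140 to 200 mm above the bench, and the flap hangs shut behind it (below 0.2 rad) (value of joint flap below 0.2 rad and x of caddy_eye in the frame of post between -0.091 and -0.05 m and y of caddy_eye in the frame of post between -0.01 and 0.01 m and z of caddy_eye in the frame of post between 0.14 and 0.2 m and angle between caddy's own z axis and vertical below 0.17 rad and linear speed of caddy below 0.03 m/s and angular speed of caddy below 0.5 rad/s and contact force between caddy and post above 1 N); the robot touches nothing.
It fails at once if the caddy is pressed or knocked against post, peg or flap with more than 25 N (contact force between caddy and post above 25 N).
It fails at once if the robot itself presses on post, peg or flap with more than 25 N (contact force between the arm and post above 25 N).
It fails at once if another thing on the bench is moved by more than 25 mm (distance of any of flux_bottle, wash_bottle, reel_a, reel_b, screwdriver, tweezers, clamp_plate from where it was at the start of the episode above 0.025 m).
It also fails if it takes over 72 s, if anything falls off the work surface, if the arm or the gripper's body presses on something with over 40 N, if the wrist force passes 120 N, or if a joint passes its speed limit or range.

## Robot

A 6-joint arm with a two-finger parallel gripper is mounted at the origin on the work surface. World frame = base frame: x ahead of the robot, y to its left, z up, the work surface at z = 0. Lengths are in m, angles in rad, forces in N, time in s.
With the tool pointing down it reaches from about 0.275 to 1 m from the base axis. Payload 8.4 kg.
Tool frame: the origin (TCP) lies on the front face of the gripper's body, between the roots of the fingers; the fingertips stand 73 mm ahead of it and the grasp point (between the pads) lies 54 mm ahead of it (ctrl.tip_reach is the distance from the TCP to the fingertips, in m); z points along the fingers, y is the line along which they close (so a half turn about z gives the same grasp; the last joint's range is limited). The gripper opens to 85 mm and grips with 20 to 120 N. Pads are 22 mm wide; open, the fingers measure 114 mm over their backs; the gripper's body (76 mm by 85 mm) begins 54 mm behind the grasp point. The pads swing forward as they close: fully open they stand 13 mm farther back than shut.
Start: joints at [1.303, 0.353, 1.633, -0, 1.155, -0.002], TCP at [0.164, 0.603, 0.304] pointing down, gripper open.
Joint ranges: [-2.63, 2.63], [-0.92, 2.1], [0.06, 2.66], [-1.3, 4.44], [0, 2.69], [-3.02, 3.02]. Speed limits (rad/s): [2.22, 2.22, 2.79, 3.14, 3.14, 3.14].

## Interface

Orientations are given as a rotation vector (axis times angle).
In Python, from workcell import ctrl gives the robot as it stands.
- The arm moves only by the shell command python3 -m handwheel 'ROWS' [OPENING] [FORCE]. ROWS is text: rows parted by semicolons, each of 6 numbers parted by spaces: the shift along the tool's x, y, z in units of 0.4 m (1.0 is 0.4 m), then the turn, a rotation vector about the tool's x, y, z in units of 45 degrees (1.0 is 45 degrees). A call has exactly 8 rows; each row is the pose to reach, as a shift and turn from the pose commanded when the call began, along the tool's axes at that moment; what a row does not reach only later rows make up. A row lasts 1/10 s, in which the tool goes at most 50 mm and 8.59 degrees, less where a joint would pass 70% of its speed; a pose out of reach is approached as far as the arm can. A call with a number of a shift or a turn outside -1 to 1 is refused whole. A call with a gripper value outside its range is refused whole. OPENING is the closure, from 0 (fully open) to 1 (shut), set as the call begins (- or left out, the last holds). The fingers move at their own pace and stop on an object; FORCE is the grip in N (left out, the last holds). Time passes only in rows, so rows that repeat a pose let the fingers close, or fill a call up. It gives the time, the measured TCP pose, the force, the opening and the grip force at its end, in the units of the state.
- ctrl.get_state(): the state, without advancing time (a new reading comes with each control period).
- ctrl.read_camera(name): name is "side" or "top"; returns (picture, depth): 420x560x3 uint8, red, green, blue; 420x560 float32, m along the optical axis (not along the pixel's ray), 0 where there is no reading.
- ctrl.calibration(name): a dict with "mtx" (3x3 intrinsics, pixels), "dist" ([k1, k2, p1, p2, k3] as OpenCV has them; the pictures are not rectified), "world_from_camera" (4x4, takes a point from camera to world coordinates). Camera axes: x right, y up, looking along -z (the intrinsics and any distortion apply to the point x, -y, -z); pixel columns grow to the right and rows downward; lengths in m; the calibration is good to about 2 mm. A picture is of the moment at which its call begins. calibration takes no time and is no camera call.
- ctrl.finish_job(): hands the job in; it is judged then, once.
The state is a dict: "t": time; "joints": joint angles; "qvel": joint speeds; "joint_efforts": joint torques, N m; "tcp_pos": TCP position; "eef_rot": TCP orientation; "ft_force": force on the tool from outside, world axes, zero at the start; "moment": the same for the moment, N m; "grip_width": finger opening in m; "grip_force": force on a finger pad.
Only numpy, scipy, OpenCV 4.12 (cv2) and the standard library are available. Lean on these libraries where they do the work, as an engineer would, in place of code of your own. Each camera call takes 0.05 s, during which the arm holds its last target. There are 200 camera calls.

## Working session

There is one attempt and no reset: what is moved stays moved. The work goes in short steps, Python scripts to look and compute and a shell command to move; the robot and the scene stay as the last step left them, time stands still between calls to the robot, and variables do not carry over. Pictures are saved under pics/ and viewed, at most 10 in all, crops included, and the job is handed in when it is done.

```bash
mkdir -p pics; ls
cat > h.py <<'E'
import numpy as np, cv2
from workcell import ctrl
from scipy.spatial.transform import Rotation as R
def shot(n,f=None):
    p,d=ctrl.read_camera(n)
    if f: cv2.imwrite('pics/'+f,p[:,:,::-1])
    return p,d
def ray(n,uv):
    c=ctrl.calibration(n);q=cv2.undistortPoints(np.array(uv,float).reshape(-1,1,2),np.array(c['mtx']),np.array(c['dist'])).reshape(-1,2)
    T=np.array(c['world_from_camera']);D=np.c_[q[:,0],-q[:,1],-np.ones(len(q))]@T[:3,:3].T
    return T[:3,3],D
def pts(n,uv,d):   # depth -> world
    o,D=ray(n,uv);uv=np.array(uv,int).reshape(-1,2);z=d[uv[:,1],uv[:,0]]
    return o+D*z[:,None]
def plane(n,uv,z):
    o,D=ray(n,uv);return o+D*((z-o[2])/D[:,2])[:,None]
def cloud(n,d):
    v,u=np.mgrid[:420,:560];P=pts(n,np.c_[u.ravel(),v.ravel()],d).reshape(420,560,3);P[d==0]=np.nan;return P
E
python3 - <<'E'
from h import *
for n in('side','top'):
    p,d=shot(n,n+'1.png');np.savez('/tmp/%s1.npz'%n,p=p,d=d)
    print(n,np.round(ctrl.calibration(n)['world_from_camera'],3),(d==0).mean())
s=ctrl.get_state();print(s)
E
```

```text
pics
side [[-0.998  0.035 -0.045  0.513]
 [-0.057 -0.5    0.864  0.823]
 [ 0.008  0.865  0.501  0.607]
 [ 0.     0.     0.     1.   ]] 0.003720238095238095
top [[-0.006  0.992 -0.126  0.405]
 [-1.    -0.008 -0.016  0.005]
 [-0.017  0.126  0.992  1.179]
 [ 0.     0.     0.     1.   ]] 0.0037670068027210886
{'t': 0.1, 'joints': array([ 1.30258967e+00,  3.53561093e-01,  1.63406681e+00,  2.15333909e-06,
        1.15517886e+00, -2.40218298e-03]), 'qvel': array([ 8.28225747e-05, -1.31999376e-03, -1.87652215e-03, -1.73699900e-03,
        3.77067860e-04,  2.25879159e-04]), 'joint_efforts': array([ 1.78250360e-03, -6.06356263e+01, -3.42821395e+01,  5.39440646e-05,
        3.95593568e-03,  6.82258064e-05]), 'tcp_pos': array([0.16409048, 0.60272756, 0.30324479]), 'eef_rot': array([-4.16275977e-01, -3.11372348e+00,  1.88916617e-03]), 'ft_force': array([-0.67920891,  0.69527657, -0.49438916]), 'moment': array([-0.00787316,  0.01802791,  0.01634577]), 'grip_force': 0.0, 'grip_width': 0.0854985309003829}
```

View pics/side1.png

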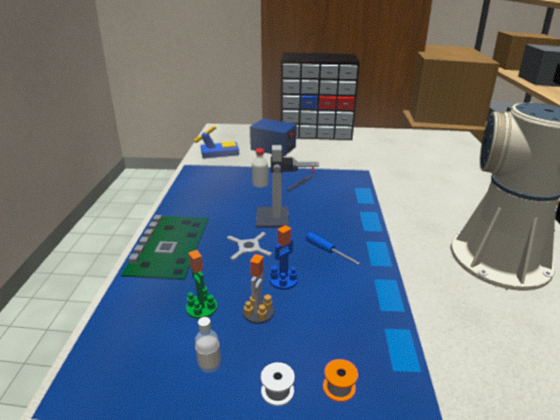

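View pics/top1.png

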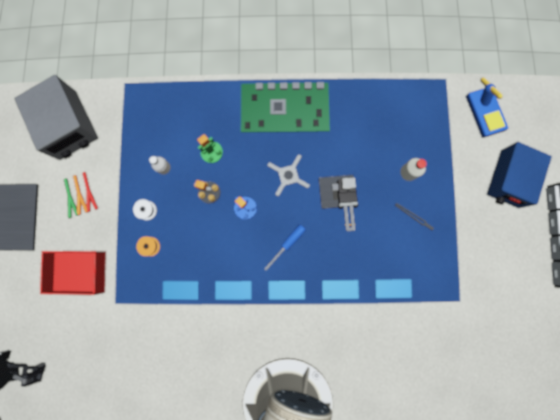

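The side view shows three caddies: green (201,285), dark/bare aluminium (258,290) and blue (284,260). In the top view they are at (210,151), (207,191) and (245,207). The one with the dark tray, bare plate and brass nozzles, at side (258,290) and top (207,191), fits. The post is at side (276,190) and top (348,195), and its peg points down the top image, towards the robot. I'll confirm with an enlarged crop and measure.

Run:
```python
from h import *
S=np.load('/tmp/side1.npz');T=np.load('/tmp/top1.npz')
a=cv2.resize(S['p'][215:330,170:310],None,fx=2.8,fy=2.8,interpolation=2)
b=cv2.resize(S['p'][140:230,250:340],None,fx=3.5,fy=3.5,interpolation=2)
c=cv2.resize(T['p'][165:240,180:270],None,fx=4,fy=4,interpolation=2)
e=cv2.resize(T['p'][165:240,310:385],None,fx=4,fy=4,interpolation=2)
I=np.zeros((600,800,3),np.uint8)
def put(m,y,x):
    h=min(m.shape[0],600-y);w=min(m.shape[1],800-x);I[y:y+h,x:x+w]=m[:h,:w]
put(a,0,0);put(b,0,400);put(c,325,0);put(e,325,400)
cv2.imwrite('pics/crop1.png',I[:,:,::-1])
for n,Z in(('side',S),('top',T)):
    P=cloud(n,Z['d']);hsv=cv2.cvtColor(Z['p'],cv2.COLOR_RGB2HSV)
    m=(hsv[...,0]>4)&(hsv[...,0]<16)&(hsv[...,1]>180)&(hsv[...,2]>130)
    k,l,st,ce=cv2.connectedComponentsWithStats(m.astype(np.uint8))
    for i in range(1,k):
        if st[i,4]>25:
            q=P[l==i];print(n,st[i],ce[i].round(1),np.nanmedian(q,0).round(3),np.nanpercentile(q,[5,95],0).round(3).tolist())
    # post region cloud
    q=P.reshape(-1,3);col=Z['p'].reshape(-1,3)
    if n=='top': c0=P[195,348];print('c0',c0)
    for lo,hi in((.15,.2),(.2,.225)):
        mm=(q[:,2]>lo)&(q[:,2]<hi)&(abs(q[:,0]-.4)<.25)&(abs(q[:,1]+.15)<.2)
        g=q[mm];print(n,lo,len(g),np.nanmedian(g,0).round(3),np.nanmin(g,0).round(3),np.nanmax(g,0).round(3))
```

```text
side [279 226  11   7  31] [284.1 229.4] [0.54  0.12  0.139] [[0.53, 0.108, 0.136], [0.551, 0.127, 0.141]]
side [189 251  11   8  60] [194.3 254.4] [0.706 0.216 0.14 ] [[0.698, 0.208, 0.138], [0.715, 0.227, 0.141]]
side [251 256  12   8  31] [256.7 260.3] [0.585 0.228 0.139] [[0.579, 0.214, 0.136], [0.597, 0.233, 0.141]]
side 0.15 555 [ 0.548 -0.134  0.171] [ 0.465 -0.172  0.151] [ 0.592 -0.111  0.2  ]
side 0.2 88 [ 0.574 -0.136  0.213] [ 0.562 -0.162  0.2  ] [ 0.586 -0.131  0.216]
c0 [ 0.54903864 -0.15202144  0.17972132]
top 0.15 627 [ 0.537 -0.148  0.175] [ 0.465 -0.176  0.151] [ 0.589 -0.113  0.2  ]
top 0.2 144 [ 0.573 -0.148  0.213] [ 0.561 -0.164  0.2  ] [ 0.587 -0.133  0.218]
```

View pics/crop1.png

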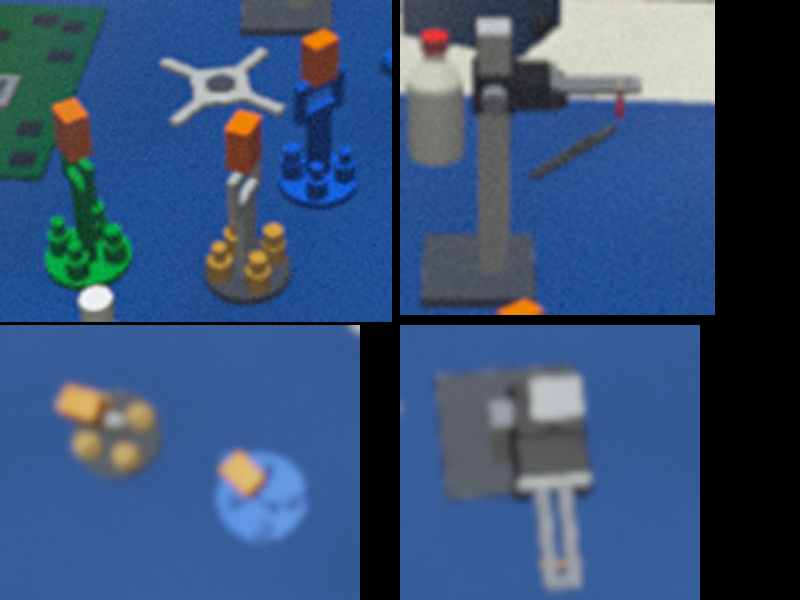

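The crop confirms it: the middle caddy has the dark tray, brass nozzles, bare plate and orange grip. The peg loop comes from the block towards the robot, with the red flap near its end. Next I'll measure the yaws and the peg.

Run:
```python
from h import *
S=np.load('/tmp/side1.npz');T=np.load('/tmp/top1.npz')
def rect(q):
    (c,s,a)=cv2.minAreaRect((q[:,:2]*1000).astype(np.float32));return np.round(c,1),np.round(s,1),round(a,1)
for n,Z in(('side',S),('top',T)):
    P=cloud(n,Z['d']).reshape(-1,3)
    def sel(c,r,lo,hi):
        q=P[(np.hypot(P[:,0]-c[0],P[:,1]-c[1])<r)&(P[:,2]>lo)&(P[:,2]<hi)];return q
    q=sel((.585,.228),.04,.132,.15);print(n,'grip top',len(q),q.mean(0).round(4),rect(q),np.percentile(q[:,2],[10,50,90]).round(4))
    q=sel((.585,.228),.05,.004,.02);print('  tray',len(q),rect(q))
    q=sel((.585,.228),.04,.07,.1);print('  plate',len(q),rect(q))
    q=sel((.573,-.148),.04,.207,.23);print('  post top',len(q),q.mean(0).round(4),rect(q))
    for dx in range(-115,-50,5):
        m=(abs(P[:,0]-.574-dx/1000)<.0025)&(abs(P[:,1]+.148)<.04)&(P[:,2]>.13)&(P[:,2]<.2)
        q=P[m]
        if len(q):print('  ',dx,len(q),'y',q[:,1].min().round(4),q[:,1].max().round(4),'z max/med',q[:,2].max().round(4),np.median(q[:,2]).round(4))
    hsv=cv2.cvtColor(Z['p'],cv2.COLOR_RGB2HSV).reshape(-1,3)
    m=((hsv[:,0]<8)|(hsv[:,0]>170))&(hsv[:,1]>110)&(abs(P[:,0]-.48)<.05)&(abs(P[:,1]+.15)<.05)
    print('  flap',P[m].round(4).tolist()[:8])
```

```text
side grip top 113 [0.5878 0.2228 0.1384] (array([587.9, 220.7]), array([26.9, 17.8]), 74.4) [0.1345 0.1392 0.1406]
  tray 341 (array([585.2, 224.5]), array([59.4, 54.8]), 35.7)
  plate 125 (array([588.4, 221.1]), array([46.9,  7. ]), 74.8)
  post top 64 [ 0.5744 -0.1428  0.2128] (array([ 573.5, -146.9]), array([23.1, 29.1]), 4.2)
   -110 3 y -0.1538 -0.1449 z max/med 0.1698 0.1691
   -105 12 y -0.1657 -0.1452 z max/med 0.1714 0.1698
   -100 12 y -0.1641 -0.1444 z max/med 0.1708 0.1677
   -95 23 y -0.1647 -0.1429 z max/med 0.171 0.1642
   -90 12 y -0.1666 -0.1435 z max/med 0.1697 0.1683
   -85 12 y -0.1621 -0.1411 z max/med 0.1718 0.1685
   -80 7 y -0.1617 -0.1441 z max/med 0.171 0.1683
   -75 10 y -0.1625 -0.1407 z max/med 0.1709 0.1689
   -70 12 y -0.1618 -0.1422 z max/med 0.1718 0.1682
   -65 12 y -0.1625 -0.1428 z max/med 0.1722 0.1672
   -60 12 y -0.1636 -0.1403 z max/med 0.1705 0.168
   -55 15 y -0.1623 -0.1297 z max/med 0.1714 0.1671
  flap [[0.4802, -0.1497, 0.1511], [0.4801, -0.1476, 0.1491]]
top grip top 70 [0.5873 0.217  0.1389] (array([587.9, 217.5]), array([24.2, 17.9]), 
[... 174 characters left out ...]
5 -0.1486  0.2135] (array([ 573.8, -149.1]), array([24.5, 30.2]), 5.8)
   -110 5 y -0.161 -0.1492 z max/med 0.1721 0.1688
   -105 18 y -0.1662 -0.1466 z max/med 0.1738 0.1697
   -100 15 y -0.1661 -0.1468 z max/med 0.1717 0.1694
   -95 21 y -0.1669 -0.1443 z max/med 0.1727 0.1678
   -90 17 y -0.1672 -0.1448 z max/med 0.1712 0.1696
   -85 15 y -0.1642 -0.1443 z max/med 0.1726 0.1697
   -80 15 y -0.1648 -0.1446 z max/med 0.1714 0.169
   -75 12 y -0.165 -0.1447 z max/med 0.172 0.1695
   -70 16 y -0.1653 -0.1428 z max/med 0.1752 0.1684
   -65 14 y -0.1623 -0.1429 z max/med 0.172 0.1689
   -60 12 y -0.1624 -0.143 z max/med 0.1718 0.1688
   -55 18 y -0.1733 -0.1308 z max/med 0.1731 0.1697
  flap []
```

```bash
cat >> h.py <<'E'
def need(x,y,z,yaw=None):
    # units for the rows to bring TCP to x,y,z (yaw: deg of tool x axis)
    s=ctrl.get_state();M=R.from_rotvec(s['eef_rot']).as_matrix()
    d=M.T@(np.array([x,y,z])-s['tcp_pos'])/.4
    ya=np.degrees(np.arctan2(M[1,0],M[0,0]));dz=0 if yaw is None else -((yaw-ya+180)%360-180)/45
    print('t',s['t'].round(2) if hasattr(s['t'],'round') else s['t'],'tcp',s['tcp_pos'].round(4),'yaw',ya.round(2),'tilt',M[:2,2].round(4),'units',d.round(3),'turn',round(dz,3),'F',s['ft_force'].round(2),'w',round(s['grip_width'],4),'gf',s['grip_force'])
E
python3 -m handwheel '-.11 -.056 0 0 0 0;-.22 -.112 0 0 0 0;-.33 -.168 0 0 0 0;-.44 -.224 0 0 0 0;-.55 -.28 0 0 0 0;-.66 -.336 0 0 0 0;-.77 -.392 0 0 0 0;-.88 -.449 0 0 0 0' 0 60
python3 -c "
from h import *
need(.588,.219,.304,164.5)"
```

```text
t: 0.9
tcp_pos: [0.4577, 0.3356, 0.3037]
eef_rot: [-0.416, -3.114, 0.0]
ft_force: [0.9, 0.3, 0.4]
grip_width: 0.0854
grip_force: 0.0
t 0.9 tcp [0.4577 0.3356 0.3037] yaw 164.77 tilt [-0.0002 -0.0001] units [-0.391 -0.196 -0.001] turn 0.006 F [0.91 0.26 0.44] w 0.0854 gf 0.0
```

```bash
python3 -m handwheel '-.1 -.05 0 0 0 0;-.2 -.1 0 0 0 0;-.3 -.15 0 0 0 0;-.391 -.196 0 0 0 0;-.391 -.196 0 0 0 0;-.391 -.196 0 0 0 0;-.391 -.196 0 0 0 0;-.391 -.196 0 0 0 0'
python3 - <<'E'
from h import *
I=[]
for n in('side','top'):
    p,d=shot(n);np.savez('/tmp/%s2.npz'%n,p=p,d=d)
    c=p[190:340,180:330] if n=='side' else p[150:240,160:250]
    I.append(cv2.resize(c,(400,400),interpolation=2))
cv2.imwrite('pics/near.png',np.hstack(I)[:,:,::-1]);need(.588,.219,.184,164.5)
E
```

```text
t: 1.7
tcp_pos: [0.586, 0.2215, 0.3038]
eef_rot: [-0.414, -3.114, 0.0]
ft_force: [0.5, 0.5, 0.0]
grip_width: 0.0852
grip_force: 0.0
t 1.8 tcp [0.5862 0.2215 0.304 ] yaw 164.85 tilt [-0.0001  0.0001] units [-0.006 -0.005  0.3  ] turn 0.008 F [ 0.37 -0.08 -0.62] w 0.0855 gf 0.0
```

View pics/near.png

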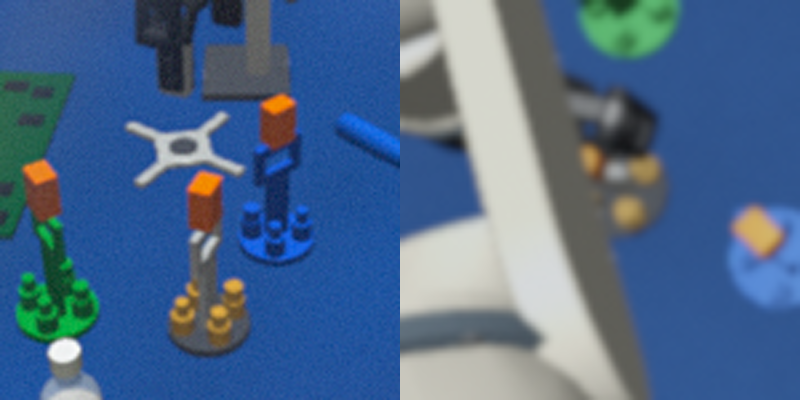

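Left crop: the target grip is at (205,200), with the gripper still above and out of frame. Right crop: the gripper is over the dark-tray caddy at (620,190). Now I'll descend and close.

```bash
python3 -m handwheel '-.006 -.005 .05 0 0 0;-.006 -.005 .1 0 0 0;-.006 -.005 .16 0 0 0;-.006 -.005 .21 0 0 0;-.006 -.005 .26 0 0 0;-.006 -.005 .3 0 0 0;-.006 -.005 .3 0 0 0;-.006 -.005 .3 0 0 0'
python3 -m handwheel '0 0 0 0 0 0;0 0 0 0 0 0;0 0 0 0 0 0;0 0 0 0 0 0;0 0 0 0 0 0;0 0 0 0 0 0;0 0 0 0 0 0;0 0 0 0 0 0' 1 60
python3 -c "
from h import *
need(.588,.219,.184,164.5)"
```

```text
t: 2.6
tcp_pos: [0.5887, 0.2183, 0.1841]
eef_rot: [-0.416, -3.114, 0.0]
ft_force: [-0.1, -0.1, 0.2]
grip_width: 0.0855
grip_force: 0.0
t: 3.4
tcp_pos: [0.5892, 0.2182, 0.1844]
eef_rot: [0.416, 3.113, 0.001]
ft_force: [0.9, 1.9, 6.9]
grip_width: 0.0232
grip_force: 59.9
t 3.4 tcp [0.5892 0.2182 0.1844] yaw 164.77 tilt [0.0011 0.0005] units [0.003 0.001 0.001] turn 0.006 F [0.85 1.9  6.91] w 0.0232 gf 59.94044780731201
```

```bash
python3 -m handwheel '0 0 -.03 0 0 0;0 0 -.09 0 0 0;0 0 -.16 0 0 0;0 0 -.24 0 0 0;0 0 -.32 0 0 0;0 0 -.39 0 0 0;0 0 -.44 0 0 0;0 0 -.45 0 0 0'
python3 - <<'E'
from h import *
a=np.radians(5);x=-.165
need(.5737+x*np.cos(a),-.148+x*np.sin(a),.364,185)
E
```

```text
t: 4.2
tcp_pos: [0.5891, 0.218, 0.3666]
eef_rot: [0.416, 3.111, 0.002]
ft_force: [0.1, 0.5, -3.6]
grip_width: 0.0232
grip_force: 59.4
t 4.2 tcp [0.5891 0.218  0.3666] yaw 164.77 tilt [0.0029 0.0008] units [ 0.184 -1.036  0.004] turn -0.45 F [ 0.11  0.46 -3.64] w 0.0232 gf 59.440287351608276
```

```bash
python3 -m handwheel '.01 -.05 0 0 0 -.02;.03 -.13 0 0 0 -.07;.05 -.23 0 0 0 -.13;.07 -.33 0 0 0 -.2;.1 -.43 0 0 0 -.27;.12 -.53 0 0 0 -.34;.14 -.61 0 0 0 -.4;.15 -.66 0 0 0 -.45'
python3 - <<'E'
from h import *
a=np.radians(5);x=-.165
need(.5737+x*np.cos(a),-.148+x*np.sin(a),.364,185)
E
```

```text
t: 5.0
tcp_pos: [0.4591, -0.0227, 0.3626]
eef_rot: [0.139, -3.135, 0.001]
ft_force: [0.1, 0.2, -3.4]
grip_width: 0.0231
grip_force: 59.7
t 5.0 tcp [ 0.4591 -0.0227  0.3626] yaw -174.93 tilt [-0.0031 -0.0005] units [ 0.155 -0.337 -0.003] turn 0.002 F [ 0.14  0.15 -3.41] w 0.0231 gf 59.74933862686157
```

```bash
python3 -m handwheel '.02 -.05 0 0 0 0;.06 -.12 0 0 0 0;.1 -.2 0 0 0 0;.13 -.27 0 0 0 0;.15 -.32 0 0 0 0;.155 -.337 0 0 0 0;.155 -.337 0 0 0 0;.155 -.337 0 0 0 0'
python3 - <<'E'
from h import *
a=np.radians(5);x=-.165
need(.5737+x*np.cos(a),-.148+x*np.sin(a),.264,185)
for n in('side','top'):
    p,d=shot(n);np.savez('/tmp/%s3.npz'%n,p=p,d=d);P=cloud(n,d)
    hsv=cv2.cvtColor(p,cv2.COLOR_RGB2HSV)
    q=P.reshape(-1,3);h=hsv.reshape(-1,3)
    m=(h[:,0]>3)&(h[:,0]<17)&(h[:,1]>150)&(q[:,2]>.25)
    print(n,'orange',m.sum(),np.nanmedian(q[m],0).round(4) if m.sum() else '')
    near=np.hypot(q[:,0]-.409,q[:,1]+.162)<.06
    for lo,hi in((.17,.2),(.245,.29)):
        k=near&(q[:,2]>lo)&(q[:,2]<hi)
        print(lo,k.sum(),q[k].min(0).round(4) if k.sum() else'',q[k].max(0).round(4) if k.sum() else'')
p=np.load('/tmp/side3.npz')['p']
cv2.imwrite('pics/carry.png',cv2.resize(p[60:240,200:400],(800,600)[:2] if 0 else (660,594),interpolation=2)[:,:,::-1])
E
```

```text
t: 5.8
tcp_pos: [0.4114, -0.1601, 0.3633]
eef_rot: [0.137, -3.138, -0.001]
ft_force: [-0.4, -0.1, -3.9]
grip_width: 0.0231
grip_force: 59.8
t 5.8 tcp [ 0.4114 -0.1601  0.3633] yaw -174.99 tilt [-0.001   0.0009] units [ 0.006 -0.006  0.248] turn 0.0 F [-0.37 -0.11 -3.9 ] w 0.0231 gf 59.84678506851196
side orange 3920 [ 0.1011 -1.5255  0.3923]
0.17 226 [ 0.3801 -0.1894  0.17  ] [ 0.468  -0.1267  0.1999]
0.245 92 [ 0.3999 -0.1808  0.2456] [ 0.419  -0.1325  0.2896]
top orange 0 
0.17 92 [ 0.3807 -0.1676  0.1702] [ 0.4671 -0.1315  0.2   ]
0.245 0
```

View pics/carry.png

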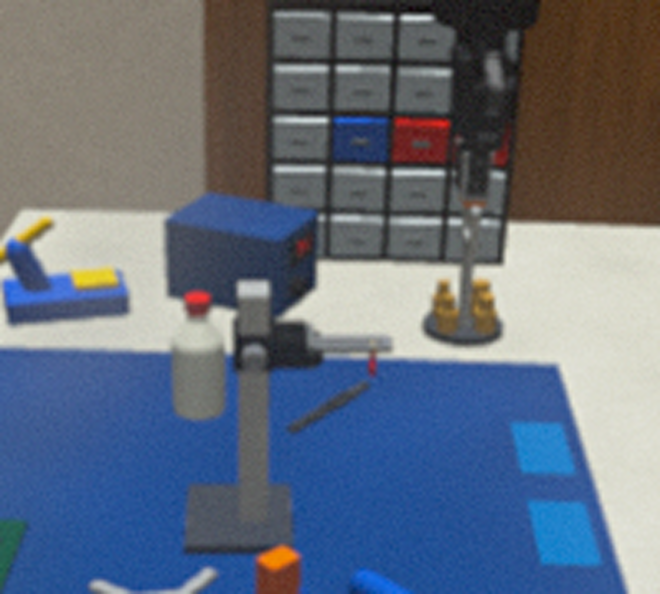

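The caddy hangs straight in the grip at (463,270), in front of the peg end at (390,345). Next I'll descend to the estimated peg height, cross-check with the block top, and compare plate and peg in the side view.

```bash
python3 -m handwheel '.006 -.006 .03 0 0 0;.006 -.006 .08 0 0 0;.006 -.006 .13 0 0 0;.006 -.006 .18 0 0 0;.006 -.006 .22 0 0 0;.006 -.006 .244 0 0 0;.006 -.006 .244 0 0 0;.006 -.006 .244 0 0 0'
python3 - <<'E'
from h import *
a=np.radians(5);x=-.165
need(.5737+x*np.cos(a),-.148+x*np.sin(a),.265,185)
Rz=np.array([[np.cos(a),np.sin(a)],[-np.sin(a),np.cos(a)]])
def post(P): Q=P.copy();Q[:,:2]=(P[:,:2]-[.5737,-.148])@Rz.T;return Q
for n,f in(('top','top1'),('side','side1')):
    Q=post(cloud(n,np.load('/tmp/%s.npz'%f)['d']).reshape(-1,3))
    b=Q[(Q[:,0]>-.045)&(Q[:,0]<-.022)&(abs(Q[:,1])<.012)&(Q[:,2]>.14)];print(n,'block top',len(b),np.median(b[:,2]).round(4))
    t=Q[(abs(Q[:,0])<.008)&(abs(Q[:,1])<.01)&(Q[:,2]>.2)];print('post top',len(t),np.median(t[:,2]).round(4))
    g=Q[(Q[:,0]>-.09)&(Q[:,0]<-.06)&(abs(Q[:,1])<.02)&(Q[:,2]>.15)];print('peg y',np.percentile(g[:,1],[2,50,98]).round(4),'z',np.percentile(g[:,2],[50,80,95]).round(4))
p,d=shot('side');np.savez('/tmp/side4.npz',p=p,d=d)
Q=post(cloud('side',d).reshape(-1,3));near=(abs(Q[:,0]+.165)<.045)&(abs(Q[:,1])<.05)
for lo,hi in((.08,.098),(.10,.14),(.152,.165),(.165,.181),(.187,.20)):
    k=Q[near&(Q[:,2]>lo)&(Q[:,2]<hi)]
    if len(k):print(lo,len(k),'x',np.percentile(k[:,0],[3,50,97]).round(4),'y',np.percentile(k[:,1],[3,50,97]).round(4),'zrange',k[:,2].min().round(4),k[:,2].max().round(4))
cv2.imwrite('pics/front.png',cv2.resize(p[105:195,270:390],(800,600),interpolation=2)[:,:,::-1])
E
```

```text
t: 6.7
tcp_pos: [0.4096, -0.1632, 0.2664]
eef_rot: [-0.138, 3.139, -0.0]
ft_force: [0.3, 0.6, -3.1]
grip_width: 0.0228
grip_force: 59.8
t 6.7 tcp [ 0.4096 -0.1632  0.2664] yaw -174.96 tilt [ 0. -0.] units [0.    0.002 0.004] turn 0.001 F [ 0.32  0.57 -3.14] w 0.0228 gf 59.78443264961243
top block top 92 0.1783
post top 56 0.2139
peg y [-0.0103  0.0033  0.0109] z [0.1691 0.1708 0.172 ]
side block top 34 0.1783
post top 15 0.2145
peg y [-0.0093  0.0061  0.0134] z [0.1683 0.1697 0.1713]
0.08 175 x [-0.1929 -0.1634 -0.1365] y [-0.0116  0.0195  0.0316] zrange 0.0808 0.0979
0.1 193 x [-0.187  -0.1656 -0.1449] y [-0.0177  0.0091  0.0228] zrange 0.1 0.1391
0.152 29 x [-0.1675 -0.1642 -0.1627] y [-0.0229  0.0059  0.0243] zrange 0.1523 0.1647
0.165 24 x [-0.1688 -0.1652 -0.1625] y [-0.0178  0.0193  0.0243] zrange 0.1657 0.1799
0.187 30 x [-0.1743 -0.1651 -0.1547] y [-0.0129  0.0148  0.0193] zrange 0.1878 0.1995
```

View pics/front.png

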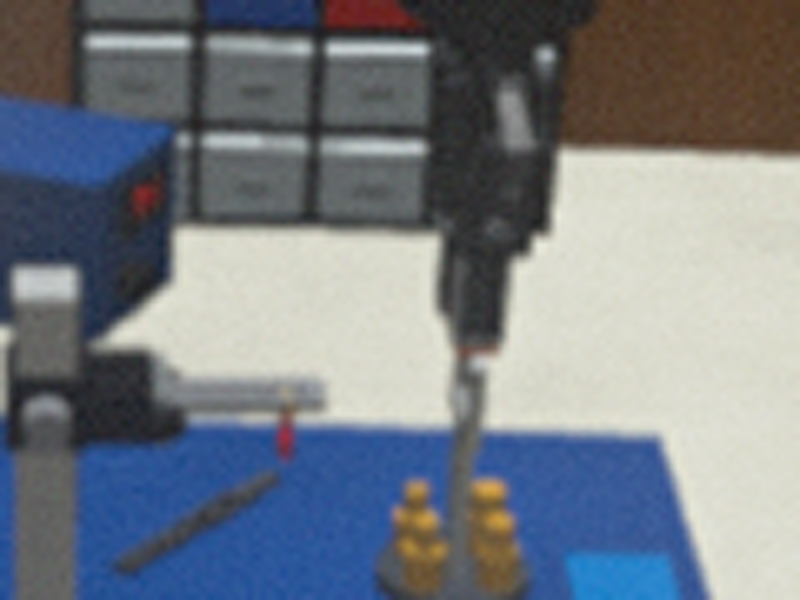

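The caddy plate (465,390) is at the same height as the peg (250,395), and its lateral offset from the peg is within about 1 mm. Peg middle comes out at about 0.167 m. I'll set the height and ease onto the loop end.

```bash
python3 -m handwheel '-.02 .001 .003 0 0 0;-.05 .002 .006 0 0 0;-.08 .002 .006 0 0 0;-.1 .002 .006 0 0 0;-.112 .002 .006 0 0 0;-.112 .002 .006 0 0 0;-.12 .002 .006 0 0 0;-.128 .002 .006 0 0 0'
python3 - <<'E'
from h import *
a=np.radians(5);x=-.1
need(.5737+x*np.cos(a),-.148+x*np.sin(a),.264,185)
E
```

```text
t: 7.55
tcp_pos: [0.4602, -0.158, 0.2639]
eef_rot: [0.137, -3.138, -0.0]
ft_force: [-0.6, -0.1, -4.7]
grip_width: 0.0233
grip_force: 59.8
t 7.55 tcp [ 0.4602 -0.158   0.2639] yaw -174.99 tilt [-0.0003  0.0001] units [-0.035  0.    -0.   ] turn 0.0 F [-0.56 -0.09 -4.68] w 0.0233 gf 59.81316089630127
```

```bash
python3 -m handwheel '-.006 0 0 0 0 0;-.012 0 0 0 0 0;-.018 0 0 0 0 0;-.024 0 0 0 0 0;-.03 0 0 0 0 0;-.033 0 0 0 0 0;-.033 0 0 0 0 0;-.033 0 0 0 0 0'
python3 - <<'E'
from h import *
a=np.radians(5);x=-.08
need(.5737+x*np.cos(a),-.148+x*np.sin(a),.264,185)
p,d=shot('side');np.savez('/tmp/side5.npz',p=p,d=d)
cv2.imwrite('pics/on.png',cv2.resize(p[120:195,270:370],(800,600),interpolation=2)[:,:,::-1])
E
```

```text
t: 8.35
tcp_pos: [0.4734, -0.1568, 0.2638]
eef_rot: [0.138, -3.138, -0.0]
ft_force: [-0.8, 0.3, -3.6]
grip_width: 0.0227
grip_force: 59.8
t 8.35 tcp [ 0.4734 -0.1568  0.2638] yaw -174.98 tilt [-0.0002  0.    ] units [-0.052  0.    -0.   ] turn 0.001 F [-0.79  0.34 -3.57] w 0.0227 gf 59.81182336807251
```

View pics/on.png

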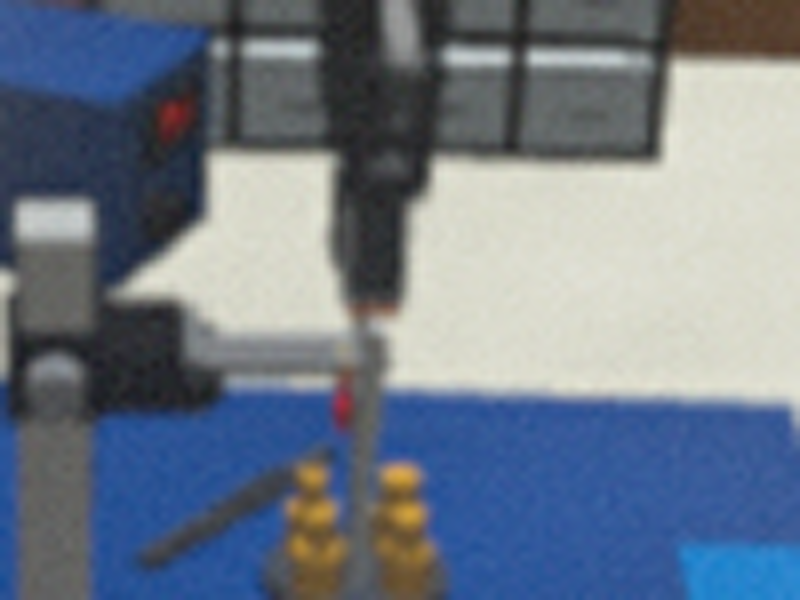

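The peg end (375,350) now shows in front of the plate (360,345), so the eye is threaded, without contact force. I'll keep pushing through the flap.

```bash
python3 -m handwheel '-.007 0 0 0 0 0;-.014 0 0 0 0 0;-.021 0 0 0 0 0;-.028 0 0 0 0 0;-.035 0 0 0 0 0;-.042 0 0 0 0 0;-.048 0 0 0 0 0;-.052 0 0 0 0 0'
python3 - <<'E'
from h import *
a=np.radians(5);x=-.062
need(.5737+x*np.cos(a),-.148+x*np.sin(a),.264,185)
E
```

```text
t: 9.2
tcp_pos: [0.4945, -0.155, 0.2639]
eef_rot: [-0.138, 3.138, 0.0]
ft_force: [-0.5, 0.4, -3.1]
grip_width: 0.0232
grip_force: 59.8
t 9.2 tcp [ 0.4945 -0.155   0.2639] yaw -174.98 tilt [0.0001 0.    ] units [-0.044  0.    -0.   ] turn 0.0 F [-0.51  0.36 -3.12] w 0.0232 gf 59.806349873542786
```

```bash
python3 -m handwheel '-.007 0 0 0 0 0;-.014 0 0 0 0 0;-.021 0 0 0 0 0;-.028 0 0 0 0 0;-.035 0 0 0 0 0;-.041 0 0 0 0 0;-.044 0 0 0 0 0;-.044 0 0 0 0 0'
python3 - <<'E'
from h import *
a=np.radians(5);x=-.060
need(.5737+x*np.cos(a),-.148+x*np.sin(a),.264,185)
p,d=shot('side');np.savez('/tmp/side6.npz',p=p,d=d)
cv2.imwrite('pics/flap.png',cv2.resize(p[120:195,270:370],(800,600),interpolation=2)[:,:,::-1])
E
```

```text
t: 10.0
tcp_pos: [0.5119, -0.1535, 0.2639]
eef_rot: [-0.138, 3.138, -0.0]
ft_force: [0.4, -0.4, -3.1]
grip_width: 0.0229
grip_force: 59.8
t 10.0 tcp [ 0.5119 -0.1535  0.2639] yaw -174.98 tilt [ 0.0001 -0.    ] units [-0.005  0.    -0.   ] turn 0.001 F [ 0.35 -0.42 -3.1 ] w 0.0229 gf 59.80903923511505
```

View pics/flap.png

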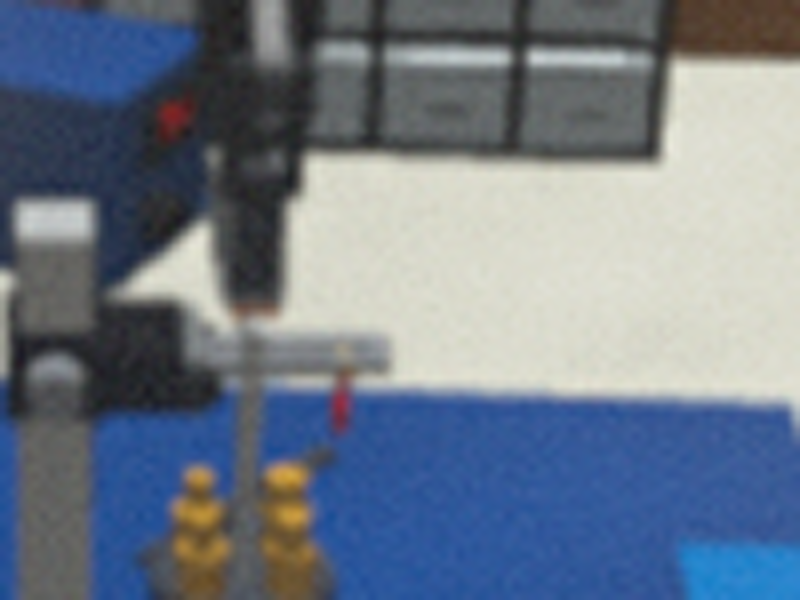

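The flap (340,400) hangs shut in front of the plate (250,370). Now I'll lower softly onto the peg.

```bash
python3 -m handwheel '0 0 .001 0 0 0;0 0 .002 0 0 0;0 0 .003 0 0 0;0 0 .004 0 0 0;0 0 .005 0 0 0;0 0 .005 0 0 0;0 0 .005 0 0 0;0 0 .005 0 0 0'
python3 -m handwheel '0 0 .001 0 0 0;0 0 .001 0 0 0;0 0 .002 0 0 0;0 0 .002 0 0 0;0 0 .002 0 0 0;0 0 .002 0 0 0;0 0 .002 0 0 0;0 0 .002 0 0 0'
```

```text
t: 10.85
tcp_pos: [0.5117, -0.1535, 0.2619]
eef_rot: [-0.138, 3.139, -0.0]
ft_force: [-0.5, 0.6, -3.6]
grip_width: 0.0232
grip_force: 59.8
t: 11.65
tcp_pos: [0.5117, -0.1535, 0.2611]
eef_rot: [-0.138, 3.139, -0.0]
ft_force: [1.0, -0.4, -3.0]
grip_width: 0.023
grip_force: 59.8
```

```bash
python3 -m handwheel '0 0 .001 0 0 0;0 0 .001 0 0 0;0 0 .002 0 0 0;0 0 .002 0 0 0;0 0 .002 0 0 0;0 0 .002 0 0 0;0 0 .002 0 0 0;0 0 .002 0 0 0'
python3 -m handwheel '0 0 .001 0 0 0;0 0 .001 0 0 0;0 0 .001 0 0 0;0 0 .001 0 0 0;0 0 .001 0 0 0;0 0 .001 0 0 0;0 0 .001 0 0 0;0 0 .001 0 0 0'
```

```text
t: 12.45
tcp_pos: [0.5117, -0.1535, 0.2603]
eef_rot: [-0.138, 3.139, -0.0]
ft_force: [-0.5, 0.2, -1.9]
grip_width: 0.0231
grip_force: 60.0
t: 13.25
tcp_pos: [0.5118, -0.1535, 0.2602]
eef_rot: [-0.138, 3.138, -0.0]
ft_force: [-1.7, 0.8, 5.5]
grip_width: 0.0231
grip_force: 60.7
```

```bash
python3 -m handwheel '0 0 -.0005 0 0 0;0 0 -.0005 0 0 0;0 0 -.0005 0 0 0;0 0 -.0005 0 0 0;0 0 -.0005 0 0 0;0 0 -.0005 0 0 0;0 0 -.0005 0 0 0;0 0 -.0005 0 0 0' - 20
python3 -m handwheel '0 0 0 0 0 0;0 0 0 0 0 0;0 0 0 0 0 0;0 0 0 0 0 0;0 0 0 0 0 0;0 0 0 0 0 0;0 0 0 0 0 0;0 0 0 0 0 0' .4
python3 -m handwheel '0 0 -.01 0 0 0;0 0 -.03 0 0 0;0 0 -.05 0 0 0;0 0 -.08 0 0 0;0 0 -.12 0 0 0;0 0 -.16 0 0 0;0 0 -.2 0 0 0;0 0 -.22 0 0 0' 0
python3 - <<'E'
from h import *
p,d=shot('side')
cv2.imwrite('pics/end.png',cv2.resize(p[120:195,270:370],(800,600),interpolation=2)[:,:,::-1])
E
```

```text
t: 14.05
tcp_pos: [0.5118, -0.1535, 0.2601]
eef_rot: [-0.138, 3.138, -0.0]
ft_force: [-2.0, 1.1, 4.8]
grip_width: 0.0231
grip_force: 60.7
t: 14.85
tcp_pos: [0.5117, -0.1535, 0.2601]
eef_rot: [-0.138, 3.139, 0.0]
ft_force: [0.2, -0.4, -0.4]
grip_width: 0.051
grip_force: 0.0
t: 15.65
tcp_pos: [0.5122, -0.1536, 0.3505]
eef_rot: [-0.137, 3.136, -0.001]
ft_force: [0.2, 0.0, 0.2]
grip_width: 0.0857
grip_force: 0.0
```

View pics/end.png

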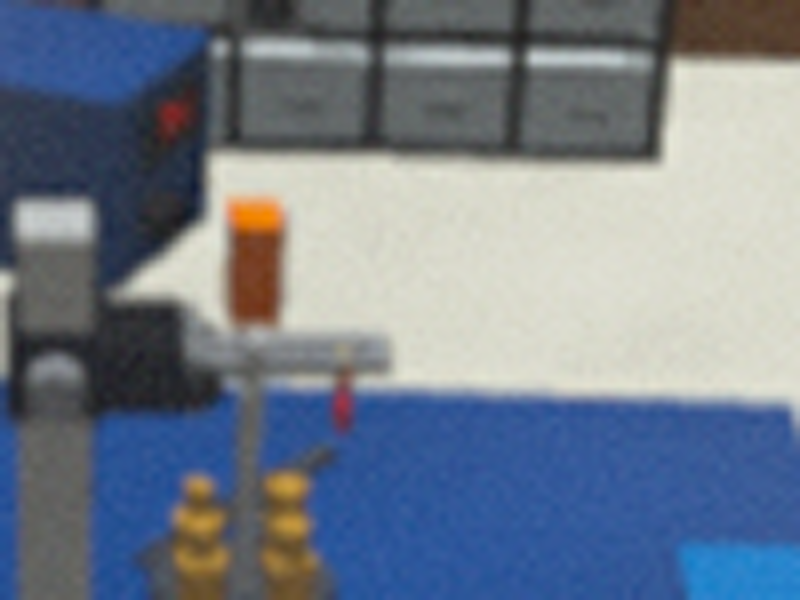

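The caddy hangs straight from the peg at (250,370), with the flap shut at (340,400) and the gripper clear. I'll let it settle briefly and hand in.

```bash
python3 -m handwheel '0 0 0 0 0 0;0 0 0 0 0 0;0 0 0 0 0 0;0 0 0 0 0 0;0 0 0 0 0 0;0 0 0 0 0 0;0 0 0 0 0 0;0 0 0 0 0 0' >/dev/null
python3 -c "
from workcell import ctrl
print(ctrl.finish_job())"
```

```text
the job is handed in; nothing more can be done
None
```

The caddy hangs straight from the peg with the flap shut behind it, the gripper is clear, and I handed the job in at about 16.5 s; the hand-in returned no verdict.

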